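Lever open an instrument housing and draw its circuit board

TASK

Pick up the flat pry tool, put its blade into the notch under the free edge of the housing's cover, lever the cover up and swing it open past upright with the tool, so that it stays open; then lay the tool down flat on the bench. Draw the circuit board (the card with chips and the long grip bar, not the blank card with the short tab) straight up out of its guides and stand it upright in any compartment of the blue rack, setting it down without dropping it. Leave the cover open, the blank card in its guides and the other things on the bench where they are.

Things in the scene. Friction and masses are not known exactly. Their poses are not given: they have to be found in the camera images.
- housing: Open-topped aluminium housing fixed to the bench, outside 130 mm along x, 150 mm along y, 90 mm high; walls and floor 5 mm. Origin: centre of its underside; z up. The pry notch is mid-way along the front wall (x = -65 mm); the cover hinges on top of the rear wall (x = +65 mm, z = 90 mm).
- guides (a point): Centre of the housing's inner floor (z = 5 mm), axes as the housing. Black slotted guides 45 mm tall, reaching 12 mm in from the front and hinge walls, hold two upright cards, planes along x, at y = +27.5 and -27.5 mm; which card is where varies. Slots 6 mm wide for the 3 mm cards
- notch (a point): Centre of the notch in the outer face of the housing's front wall: an opening 40 mm wide and 8 mm high, between the lowered wall (82 mm above the bench, 5 mm thick) and the cover's underside (90 mm). Axes as the housing: the blade goes in along +x.
- cover: Flat aluminium cover plate, 127 x 150 x 4 mm, 120 g with its hinge (hidden scale 0.8 to 1.2), lying flush with the outer walls, no handle; a black strip on top marks the notch edge. Origin on the hinge line at the rim height, the plate's underside is its z = 0 plane and it reaches from there along its own -x.
- cover_lip (a point): Middle of the cover's free edge, at the underside, 130 mm from the hinge line.
- cover_hinge (a joint): Cover angle in rad: 0 shut, 1.57 upright, up to 2.0 (leaning back on its stop). A stiff friction hinge (about 0.13 N m plus the cover's weight; some 2 N lifts the free edge): the cover stays at any angle where it is left.
- pry: Flat pry tool, about 70 g, lying on the bench, 170 mm long along x. Black handle x = -85 to +15 mm, 20 mm wide, 16 mm high; steel blade x = +15 to +85 mm, 18 mm wide, 3 mm thick, at mid height of the handle (centre 8 mm above the underside). Origin on the underside, z up, blade along +x. Balance point near x = -15 mm.
- pry_tip (a point): Middle of the blade's tip, 85 mm along x from the tool's origin and 8 mm above its underside.
- board: Circuit board, upright: dark green card 100 mm along x, 3 mm thick along y, 70 mm high, black chips up to 6 mm proud on the +y face; on top a grey grip bar 60 mm long, 10 mm thick, 65 to 77 mm above the lower edge. About 60 g. Origin: middle of its lower edge, z up. Starts on the housing's inner floor, x parallel to the housing's x.
- blank: Blank filler card: plain aluminium card of the same size (100 x 3 x 70 mm) in the other guides, no chips, with only a short grey tab (22 mm long, 10 mm thick, to 77 mm height). Origin as for the board. Stays where it is.
- rack: Blue plastic rack fixed to the bench, outside 130 mm along x, 110 mm along y, 50 mm high, walls and floor 5 mm. Origin: centre of its underside. Two dividers 43 mm high make three compartments, each 120 mm long (x), 30 mm wide, centred at y = -35, 0, +35 mm. The board stands along x, either way round, lower edge on the floor at z = 5 mm; it may lean.
- tin: Shallow steel tin, 60 mm across, 32 mm high, beyond the work. Leave alone.
- bottle: White bottle, 52 mm across, 120 mm high, left of the housing. Leave alone.
- screwdriver: Screwdriver with black handle, 170 mm long, lying beyond the housing. Leave alone.
Mind the look-alikes: they are no part of the job. What is shaped like the pry but green or turquoise is not meant.

How it is judged:
On the way, in this order (a step that is already met when the one before it is completed fails the run):
1. the cover is levered up by the tool's blade (past about 17 degrees, blade touching it) (value of joint cover_hinge between 0.3 and 1.4 rad and contact force between pry and cover above 0.1 N), for 0.05 s.
2. the cover stands open past upright (over 1.57 rad) (value of joint cover_hinge above 1.57 rad), for 0.2 s.
3. the tool lies on the bench, released (height (world z) of each of pry, pry_tip below 0.02 m and contact force between the fingers and pry below 0.1 N), for 0.2 s.
4. the board is clear above the housing's rim, in the fingers (z of board in the frame of housing above 0.092 m and contact force between the fingers and board above 0.3 N), for 0.05 s.
At the end, for the whole second after the job is handed in: Board in one rack compartment, lower edge on the floor (within 8 mm), along it (0.35 rad), leaning under 0.6 rad, at rest; cover still open (over 1.5 rad); pry tool flat on the bench (origin and tip under 20 mm high), at rest; blank card within 15 mm of its start (x of board in the frame of rack between -0.02 and 0.02 m and y of board in the frame of rack between -0.052 and 0.052 m and z of board in the frame of rack below 0.013 m and angle between board's own z axis and vertical below 0.6 rad and angle between the x axis of board and the x axis of rack, either way round below 0.35 rad and linear speed of each of board, pry below 0.02 m/s and angular speed of board below 0.2 rad/s and value of joint cover_hinge above 1.5 rad and height (world z) of each of pry, pry_tip below 0.02 m and distance of blank from where it was at the start of the episode below 0.015 m); the robot touches nothing.
It fails at once if the cover is moved by the fingers instead of the tool before it is open upright (contact force between the fingers and cover above 1 N and value of joint cover_hinge between 0.05 and 1.5 rad).
It fails at once if the board is dropped: out of the fingers more than 25 mm above the rack's floor, once clear of the housing (horizontal distance between board and housing above 0.12 m and height (world z) of board above 0.03 m and contact force between the fingers and board below 0.05 N).
It fails at once if the blank card is pulled from its guides (moved over 30 mm) (distance of blank from where it was at the start of the episode above 0.03 m).
It fails at once if a bystander (tin, bottle or screwdriver) is displaced by over 30 mm (distance of any of tin, bottle, screwdriver from where it was at the start of the episode above 0.03 m).
It also fails if it takes over 66 s, if anything falls off the work surface, if the arm or the gripper's body presses on something with over 40 N, if the wrist force passes 120 N, or if a joint passes its speed limit or range.

ROBOT

A 6-joint arm with a two-finger parallel gripper is mounted at the origin on the work surface. World frame = base frame: x ahead of the robot, y to its left, z up, the work surface at z = 0. Lengths are in m, angles in rad, forces in N, time in s.
With the tool pointing down it reaches from about 0.325 to 0.775 m from the base axis. Payload 9.3 kg.
Tool frame: the origin (TCP) lies on the centre line of the jaws, within the pads' length; the fingertips stand 8 mm ahead of it and the grasp point (between the pads) lies 11 mm behind it; z points along the fingers, y is the line along which they close (so a half turn about z gives the same grasp; the last joint's range is limited). The gripper opens to 85 mm and grips with 20 to 120 N. Pads are 22 mm wide; open, the fingers measure 114 mm over their backs; the gripper's body (76 mm by 85 mm) begins 54 mm behind the grasp point. The pads swing forward as they close: fully open they stand 13 mm farther back than shut.
Start: joints at [1.047, 0.259, 0.021, 1.334, 0, 1.418], TCP at [0.199, 0.513, 0.239] pointing down, gripper open.
Joint ranges: [-3.04, 3.04], [-0.91, 1.82], [-1.04, 1.36], [-1.92, 1.95], [-1.52, 1.45], [-3.14, 3.14]. Speed limits (rad/s): [2.22, 2.22, 2.79, 3.14, 3.14, 3.14].

INTERFACE

Orientations are given as [roll, pitch, yaw] about the fixed x, y, z axes, in that order (R = Rz(yaw) Ry(pitch) Rx(roll)).
In Python, from plant import status, eyes, finish_job gives the robot as it stands.
- The arm moves only by the tool apply_moves, never from a script. Its argument "rows" is a list of rows, each an object of numbers: "dx", "dy", "dz": the shift along the tool's x, y, z normalised to -1 to 1, where 1 is 0.4 m; "ax", "ay", "az": the turn, a rotation vector about the tool's x, y, z normalised to -1 to 1, where 1 is 180 degrees; "grip": the closure, from -1 (fully open) to 1 (shut). A call has exactly 5 rows; each row is the pose to reach, as a shift and turn from the pose commanded when the call began, along the tool's axes at that moment, turning the shorter way round; what a row does not reach only later rows make up. A row lasts 1/12 s, in which the tool goes at most 41.7 mm and 7.16 degrees, less where a joint would pass 70% of its speed; a pose out of reach is approached as far as the arm can. A call with a number of a shift or a turn outside -1 to 1 is refused whole. A call with a gripper value outside its range is refused whole. The fingers move at their own pace and stop on an object; "grip_force" is the grip in N (left out, the last holds). Time passes only in rows, so rows that repeat a pose let the fingers close, or fill a call up. It gives the time, the measured TCP pose, the force, the opening and the grip force at its end, in the units of the state.
- status.observe(): the state, without advancing time (a new reading comes with each control period).
- eyes.get_image(name): name is "side" or "top" or "wrist"; returns a dict with "color" (384x512x3 uint8, red, green, blue), "range_z" (384x512 float32, m along the optical axis (not along the pixel's ray), 0 where there is no reading), "fx", "fy", "cx", "cy" (pixels), "position" and "orientation" of the camera in the world; the wrist camera has in their place "mount" (4x4, takes a point from camera to tool coordinates, whose origin is the TCP and whose axes are the flange's). Camera axes: x right, y down, z forward; pixel columns grow to the right and rows downward; lengths in m; the calibration is good to about 2 mm. A picture is of the moment at which its call begins: read the wrist's pose just before it.
- finish_job(): hands the job in; it is judged then, once.
The state is a dict: "t": time; "joint_pos": joint angles; "dq": joint speeds; "joint_efforts": joint torques, N m; "tcp_pos": TCP position; "orientation": TCP orientation; "ft_force": force on the tool from outside, world axes, zero at the start; "ft_torque": the same for the moment, N m; "grip_width": finger opening in m; "grip_force": force on a finger pad.
Only numpy, scipy, OpenCV 4.12 (cv2) and the standard library are available. Lean on these libraries where they do the work, as an engineer would, in place of code of your own. Each camera call takes 0.05 s, during which the arm holds its last target. There are 200 camera calls.

## Working session

There is one attempt and no reset: what is moved stays moved. The work goes in short steps, Python scripts to look and compute and a tool call to move; the robot and the scene stay as the last step left them, time stands still between calls to the robot, and variables do not carry over. Pictures are saved under pics/ and viewed, at most 10 in all, crops included, and the job is handed in when it is done.

Besides the shell and the picture viewer there is one more tool, called after "Emit:" as name([rows], argument=value, ...), one row to a line, values as JSON. apply_moves: Moves the arm, as the interface text tells. Scaled input: -1 to 1 covers 0.4 m each way for a shift and 180 degrees each way for a turn. Its arguments: {"type":"object","properties":{"rows":{"type":"array"},"grip_force":{"type":"number"}},"required":["rows"]}

```bash
ls; mkdir -p pics; python3 - <<'E'
from plant import status, eyes
import cv2,numpy as np
print(status.observe())
for n in ("top","side"):
    d=eyes.get_image(n); cv2.imwrite(f"pics/{n}0.png",d["color"][:,:,::-1]); np.savez(f"pics/{n}0.npz",**{k:d[k] for k in d})
    print(n,{k:d[k] for k in d if k not in("color","range_z")})
E
```

```text
pics
{'t': 0.0, 'joint_pos': array([1.04745811e+00, 2.59184664e-01, 2.07621712e-02, 1.33372048e+00,
       5.50657983e-06, 1.41817012e+00]), 'dq': array([ 0.00088839,  0.00066117,  0.00099017,  0.00099425, -0.00089743,
        0.00070751]), 'joint_efforts': array([-2.02270753e-04, -5.55640841e+01,  3.44529712e+01,  1.36880146e-02,
       -1.57840254e-04,  2.84871459e-05]), 'tcp_pos': array([0.19912924, 0.51238824, 0.23867042]), 'orientation': array([-3.14026250e+00, -2.10179453e-04,  2.77088049e+00]), 'ft_force': array([-0.1495707 ,  0.00772397,  0.53616845]), 'ft_torque': array([-0.01382325, -0.01513255, -0.02037681]), 'grip_force': 0.0, 'grip_width': 0.0856219007231326}
top {'fx': 424.1014800682664, 'fy': 424.1014800682664, 'cx': 257.1408034209503, 'cy': 190.24522914926797, 'position': array([0.37579955, 0.06365115, 1.05945883]), 'orientation': array([-2.9988549 , -0.00600169, -1.59578585])}
side {'fx': 414.0002755042692, 'fy': 414.0002755042692, 'cx': 256.68563912468943, 'cy': 195.4639625460906, 'position': array([ 0.17118831, -0.6576897 ,  0.60423783]), 'orientation': array([-2.13245642, -0.0021622 , -0.45952562])}
```

View pics/top0.png

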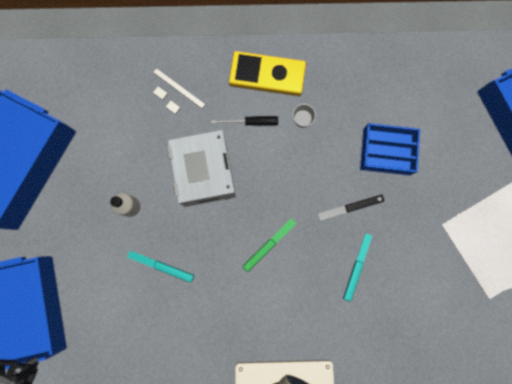

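View pics/side0.png

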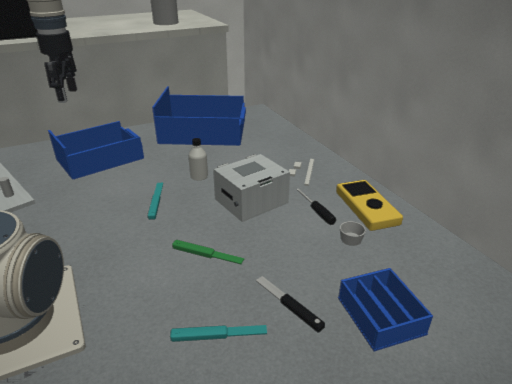

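Candidates for the pry, in the top image: green (270,245), turquoise (160,266) and turquoise (358,267), which are all look-alikes by colour. The one with a black handle and steel blade at (350,207) fits. The screwdriver at (245,121) is thinner. I'll confirm with a crop and check the notch side of the housing too.

```bash
python3 - <<'E'
import cv2,numpy as np
t=cv2.imread("pics/top0.png");s=cv2.imread("pics/side0.png")
f=lambda a,w,h:cv2.resize(a,(w,h),interpolation=cv2.INTER_CUBIC)
a=f(t[120:215,155:250],400,400);b=f(t[175:235,305:400],400,253);c=f(s[145:225,205:300],400,337)
o=np.zeros((600,800,3),np.uint8);o[:400,:400]=a;o[:253,400:]=b;o[260:597,400:]=c
cv2.imwrite("pics/crop1.png",o)
E
```

```text
(no output)
```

View pics/crop1.png

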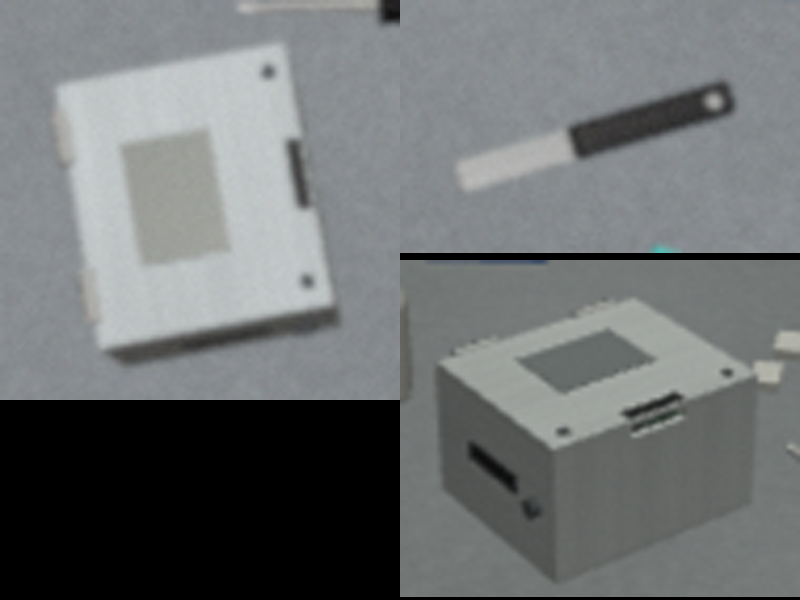

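The crop confirms the tool: black handle on the right, steel blade pointing left in the image, at about (320–384, 195–218). The notch and black strip are on the housing's right edge at about (226,161), with the hinges on the left. Next I'll measure the poses.

```bash
cat > h.py <<'E'
import numpy as np, cv2
from scipy.spatial.transform import Rotation as R
def cloud(d,T=None):
    z=d["range_z"];v,u=np.mgrid[:z.shape[0],:z.shape[1]]
    P=np.stack([(u-d["cx"])/d["fx"]*z,(v-d["cy"])/d["fy"]*z,z],-1)
    if T is None: return P@R.from_euler("xyz",d["orientation"]).as_matrix().T+d["position"]
    return P@T[:3,:3].T+T[:3,3]
def rect(p):
    r=cv2.minAreaRect((p[:,:2]*1000).astype(np.float32)); return r,cv2.boxPoints(r)
E
python3 - <<'E'
from h import *
d=dict(np.load("pics/top0.npz"));P=cloud(d);C=d["color"].astype(int)
def reg(u0,u1,v0,v1,lo,hi):
    m=np.zeros(P.shape[:2],bool);m[v0:v1,u0:u1]=1
    return m&(P[...,2]>lo)&(P[...,2]<hi)&(d["range_z"]>0)
print("bench z",np.median(P[230:240,200:230,2]))
m=reg(155,250,120,215,.08,.11);r=rect(P[m]);print("cover",np.median(P[m][:,2]),r)
m=reg(350,430,115,185,.043,.06);r=rect(P[m]);print("rack",np.median(P[m][:,2]),r)
m=reg(305,400,180,235,.004,.03);r=rect(P[m]);print("pry",np.median(P[m][:,2]),m.sum(),r)
q=P[m];b=C[m].sum(1);print("dark",q[b<200].mean(0),(b<200).sum(),"bright",q[b>350].mean(0),(b>350).sum())
dk=rect(q[b<200]);print(dk);print(rect(q[b>350]))
for nm,box in(("tin",(285,320,95,135)),("bottle",(100,145,180,225)),("sd",(205,285,110,130))):
    m=reg(*box,.006,.2);print(nm,P[m].mean(0),P[m].min(0),P[m].max(0))
E
```

```text
bench z 5.170338112103767e-05
cover 0.09465091997029512 (((574.2874755859375, 185.7089385986328), (151.2195587158203, 134.11801147460938), 9.627303123474121), array([[488.5277  , 239.17865 ],
       [510.9574  , 106.949486],
       [660.04724 , 132.23923 ],
       [637.61755 , 264.46838 ]], dtype=float32))
rack 0.04845179987219228 (((618.7689819335938, -280.263427734375), (131.83212280273438, 111.09181213378906), 82.42547607421875), array([[ 555.019  , -338.28253],
       [ 665.1414 , -352.92615],
       [ 682.519  , -222.24432],
       [ 572.39655, -207.60071]], dtype=float32))
pry 0.01202066329211271 627 (((479.5755615234375, -183.0653839111328), (236.2271270751953, 136.1029815673828), 88.61637115478516), array([[ 408.6919  , -299.5013  ],
       [ 544.7551  , -302.78772 ],
       [ 550.4592  ,  -66.629456],
       [ 414.396   ,  -63.34305 ]], dtype=float32))
dark [ 0.48604046 -0.20675406  0.01569595] 221 bright [ 0.4717283  -0.14910975  0.00808658] 313
(((487.4085998535156, -211.27951049804688), (16.444805145263672, 94.07115173339844), 15.145596504211426), array([[ 467.18268, -168.026  ],
       [ 491.76093, -258.8296 ],
       [ 507.63452, -254.53302],
       [ 483.05627, -163.72943]], dtype=float32))
(((479.5755615234375, -183.0653839111328), (236.2271270751953, 136.1029815673828), 88.61637115478516), array([[ 408.6919  , -299.5013  ],
       [ 544.7551  , -302.78772 ],
       [ 550.4592  ,  -66.629456],
       [ 414.396   ,  -63.34305 ]], dtype=float32))
tin [ 0.7202463  -0.07032914  0.02090462] [ 0.67549238 -0.09741763  0.00601508] [ 0.77372365 -0.02657606  0.03650694]
bottle [0.48997338 0.36088793 0.07756089] [0.45275639 0.34429687 0.00600103] [0.54499317 0.42314237 0.12573595]
sd [0.70284169 0.05485225 0.02137882] [ 0.69091395 -0.00378565  0.00606339] [0.73568705 0.16426474 0.03077522]
```

```bash
cat >> h.py <<'E'
def down(yaw,pitch=0): # tool down, x axis at yaw(deg); pitch>0 (deg) raises the tool x axis
    return R.from_euler("z",yaw,degrees=True)*R.from_euler("x",180,degrees=True)*R.from_euler("y",pitch,degrees=True)
def plan(targets,p=None,r=None):
    """targets: (pos,Rot) per call, chained from the measured pose; prints scaled row values"""
    from plant import status
    if p is None:
        s=status.observe();p=s["tcp_pos"];r=R.from_euler("xyz",s["orientation"])
        print("t",round(s["t"],2),"tcp",p.round(4),"rpy",np.degrees(s["orientation"]).round(2),"F",s["ft_force"].round(1),"w",round(s["grip_width"],4),s["grip_force"])
    for q,o in targets:
        q=np.array(q);d=r.inv().apply(q-p)/.4;a=(r.inv()*o).as_rotvec()/np.pi
        print("d",d.round(4),"a",a.round(4),"| mm %.0f deg %.0f"%(400*np.linalg.norm(d),180*np.linalg.norm(a)));p,r=q,o
E
python3 - <<'E'
from h import *
d=dict(np.load("pics/top0.npz"));P=cloud(d);C=d["color"].astype(int)
m=np.zeros(P.shape[:2],np.uint8);m[185:230,312:392]=1
sat=C.max(-1)-C.min(-1)
m&=((P[...,2]>.005)&(sat<40)).astype(np.uint8)
n,l,st,c=cv2.connectedComponentsWithStats(m);k=1+np.argmax(st[1:,4]);q=P[l==k];print(st[k],rect(q))
mu=q.mean(0)[:2];_,_,V=np.linalg.svd(q[:,:2]-mu);v=V[0];print(mu,v,np.degrees(np.arctan2(v[1],v[0])))
# cover: line fit of the free edge
m=(P[...,2]>.085)&(P[...,2]<.105);m[:,:155]=0;m[:,250:]=0;m[:120]=0;m[215:]=0
q=P[m][:,:2]*1000;th=np.radians(99.63);X=np.array([np.cos(th),np.sin(th)]);Y=np.array([-X[1],X[0]])
a,b=q@X,q@Y;print("Y ext",np.percentile(b,[.5,99.5]),b.min(),b.max())
e=[(bb,a[(abs(b-bb)<4)].min(),a[abs(b-bb)<4].max()) for bb in np.arange(b.min()+10,b.max()-9,10)];print(np.round(e,1))
S=(.2,.512,.239)
plan([((.25,.33,.22),down(128)),((.33,.14,.2),down(105)),((.40,-.03,.2),down(105)),((.46,-.2,.18),down(105))])
E
```

```text
[318 195  67  26 523] (((447.5113830566406, -95.05392456054688), (29.315671920776367, 347.0736389160156), 19.488052368164062), array([[ 375.7996  ,   63.651146],
       [ 491.58694 , -263.539   ],
       [ 519.22314 , -253.759   ],
       [ 403.43582 ,   73.43115 ]], dtype=float32))
[ 0.47791464 -0.17974897] [ 0.27882881 -0.96034082] -73.80968300955332
Y ext [-671.4581422  -522.14819122] -672.8709710043859 -521.8368305113069
[[-662.9   20.1  149.2]
 [-652.9   20.   152.5]
 [-642.9   20.   152.6]
 [-632.9   20.8  153.6]
 [-622.9   20.2  149.6]
 [-612.9   20.   148.2]
 [-602.9   20.   149.8]
 [-592.9   21.2  150.1]
 [-582.9   20.2  149.4]
 [-572.9   20.2  149.6]
 [-562.9   20.   153.3]
 [-552.9   20.1  152.8]
 [-542.9   20.9  151.8]
 [-532.9   20.2  150. ]]
t 0.1 tcp [0.1992 0.5124 0.2387] rpy [-1.7993e+02 -1.0000e-02  1.5875e+02] F [ 0.7 -0.1  0.1] w 0.0852 0.0
d [-0.2836 -0.3789  0.0473] a [-4.000e-04  1.000e-04  1.709e-01] | mm 190 deg 31
d [-0.4974 -0.1348  0.05  ] a [ 0.     -0.      0.1278] | mm 207 deg 23
d [-0.4558  0.059   0.    ] a [0. 0. 0.] | mm 184 deg 0
d [-0.4493  0.0349  0.05  ] a [0. 0. 0.] | mm 181 deg 0
```

Emit:
apply_moves([
  {"dx":-0.057,"dy":-0.076,"dz":0.01,"az":0.034,"grip":-1},
  {"dx":-0.113,"dy":-0.152,"dz":0.02,"az":0.068,"grip":-1},
  {"dx":-0.17,"dy":-0.228,"dz":0.03,"az":0.102,"grip":-1},
  {"dx":-0.227,"dy":-0.303,"dz":0.04,"az":0.136,"grip":-1},
  {"dx":-0.284,"dy":-0.379,"dz":0.047,"az":0.171,"grip":-1},
])

```text
invalid input at $.rows[0]: expected keys dx, dy, dz, ax, ay, az, grip
```

Emit:
apply_moves([
  {"dx":-0.1,"dy":-0.027,"dz":0.01,"az":0.026,"grip":-1},
  {"dx":-0.2,"dy":-0.054,"dz":0.02,"az":0.052,"grip":-1},
  {"dx":-0.3,"dy":-0.081,"dz":0.03,"az":0.078,"grip":-1},
  {"dx":-0.4,"dy":-0.108,"dz":0.04,"az":0.104,"grip":-1},
  {"dx":-0.497,"dy":-0.135,"dz":0.05,"az":0.128,"grip":-1},
])

```text
invalid input at $.rows[0]: expected keys dx, dy, dz, ax, ay, az, grip
```

Emit:
apply_moves([
  {"dx":-0.091,"dy":0.012,"grip":-1},
  {"dx":-0.182,"dy":0.024,"grip":-1},
  {"dx":-0.273,"dy":0.036,"grip":-1},
  {"dx":-0.364,"dy":0.048,"grip":-1},
  {"dx":-0.456,"dy":0.059,"grip":-1},
])

```text
invalid input at $.rows[0]: expected keys dx, dy, dz, ax, ay, az, grip
```

Emit:
apply_moves([
  {"dx":-0.09,"dy":0.007,"dz":0.01,"grip":-1},
  {"dx":-0.18,"dy":0.014,"dz":0.02,"grip":-1},
  {"dx":-0.27,"dy":0.021,"dz":0.03,"grip":-1},
  {"dx":-0.36,"dy":0.028,"dz":0.04,"grip":-1},
  {"dx":-0.449,"dy":0.035,"dz":0.05,"grip":-1},
])

```text
invalid input at $.rows[0]: expected keys dx, dy, dz, ax, ay, az, grip
```

Emit:
apply_moves([
  {"dx":-0.057,"dy":-0.076,"dz":0.01,"ax":0,"ay":0,"az":0.034,"grip":-1},
  {"dx":-0.113,"dy":-0.152,"dz":0.02,"ax":0,"ay":0,"az":0.068,"grip":-1},
  {"dx":-0.17,"dy":-0.228,"dz":0.03,"ax":0,"ay":0,"az":0.102,"grip":-1},
  {"dx":-0.227,"dy":-0.303,"dz":0.04,"ax":0,"ay":0,"az":0.136,"grip":-1},
  {"dx":-0.284,"dy":-0.379,"dz":0.047,"ax":0,"ay":0,"az":0.171,"grip":-1},
])

```text
t: 0.52
tcp_pos: [0.25, 0.3284, 0.2198]
orientation: [-3.141, 0.0, 2.229]
ft_force: [1.6, -0.4, 0.5]
grip_width: 0.0856
grip_force: 0.0
```

Emit:
apply_moves([
  {"dx":-0.1,"dy":-0.027,"dz":0.01,"ax":0,"ay":0,"az":0.026,"grip":-1},
  {"dx":-0.2,"dy":-0.054,"dz":0.02,"ax":0,"ay":0,"az":0.052,"grip":-1},
  {"dx":-0.3,"dy":-0.081,"dz":0.03,"ax":0,"ay":0,"az":0.078,"grip":-1},
  {"dx":-0.4,"dy":-0.108,"dz":0.04,"ax":0,"ay":0,"az":0.104,"grip":-1},
  {"dx":-0.497,"dy":-0.135,"dz":0.05,"ax":0,"ay":0,"az":0.128,"grip":-1},
])

```text
t: 0.93
tcp_pos: [0.33, 0.1383, 0.2004]
orientation: [3.141, 0.0, 1.828]
ft_force: [1.1, 0.8, -0.1]
grip_width: 0.0856
grip_force: 0.0
```

Emit:
apply_moves([
  {"dx":-0.091,"dy":0.012,"dz":0,"ax":0,"ay":0,"az":0,"grip":-1},
  {"dx":-0.182,"dy":0.024,"dz":0,"ax":0,"ay":0,"az":0,"grip":-1},
  {"dx":-0.273,"dy":0.036,"dz":0,"ax":0,"ay":0,"az":0,"grip":-1},
  {"dx":-0.364,"dy":0.048,"dz":0,"ax":0,"ay":0,"az":0,"grip":-1},
  {"dx":-0.456,"dy":0.059,"dz":0,"ax":0,"ay":0,"az":0,"grip":-1},
])

```text
t: 1.35
tcp_pos: [0.3999, -0.0319, 0.2004]
orientation: [-3.142, -0.0, 1.831]
ft_force: [0.2, 0.7, 0.4]
grip_width: 0.0855
grip_force: 0.0
```

Emit:
apply_moves([
  {"dx":-0.09,"dy":0.007,"dz":0.01,"ax":0,"ay":0,"az":0,"grip":-1},
  {"dx":-0.18,"dy":0.014,"dz":0.02,"ax":0,"ay":0,"az":0,"grip":-1},
  {"dx":-0.27,"dy":0.021,"dz":0.03,"ax":0,"ay":0,"az":0,"grip":-1},
  {"dx":-0.36,"dy":0.028,"dz":0.04,"ax":0,"ay":0,"az":0,"grip":-1},
  {"dx":-0.449,"dy":0.035,"dz":0.05,"ax":0,"ay":0,"az":0,"grip":-1},
])

```text
t: 1.77
tcp_pos: [0.4597, -0.2018, 0.18]
orientation: [-3.141, -0.0, 1.831]
ft_force: [0.7, 0.2, 0.1]
grip_width: 0.0855
grip_force: 0.0
```

```bash
cat >> h.py <<'E'
def wrist(name):
    from plant import status,eyes
    s=status.observe();d=eyes.get_image("wrist");T=np.eye(4);T[:3,:3]=R.from_euler("xyz",s["orientation"]).as_matrix();T[:3,3]=s["tcp_pos"]
    cv2.imwrite(f"pics/{name}.png",d["color"][:,:,::-1]);return d,cloud(d,T@d["mount"])
E
python3 - <<'E'
from h import *
d,P=wrist("w1");C=d["color"].astype(int);sat=C.max(-1)-C.min(-1)
xy=P[...,:2];near=(np.hypot(P[...,0]-.478,P[...,1]+.177)<.11)&(d["range_z"]>0)
m=near&(P[...,2]>.004)&(P[...,2]<.03)&(sat<50);m=m.astype(np.uint8)
n,l,st,c=cv2.connectedComponentsWithStats(m);k=1+np.argmax(st[1:,4]);q=P[l==k];print(st[k],c[k]);r=rect(q);print(r)
b=C[l==k].sum(1);print(np.percentile(q[:,2],[5,50,95]),"dark",rect(q[b<250])[0],"bright",rect(q[b>300])[0])
print("bench",np.median(P[near&(m==0)][:,2]))
E
```

```text
[ 273   75   22  169 3249] [283.26715913 158.91135734]
(((479.31231689453125, -178.24160766601562), (20.044490814208984, 168.84103393554688), 15.232404708862305), array([[ 447.46198,  -99.42014],
       [ 491.8224 , -262.32944],
       [ 511.16266, -257.06308],
       [ 466.80225,  -94.15378]], dtype=float32))
[0.00872679 0.01417019 0.01704008] dark ((487.9759521484375, -211.72581481933594), (19.16204071044922, 97.3926010131836), 15.139877319335938) bright ((479.8268127441406, -178.091064453125), (18.84963035583496, 168.85435485839844), 15.33365249633789)
bench 0.20188652370487317
```

View pics/w1.png

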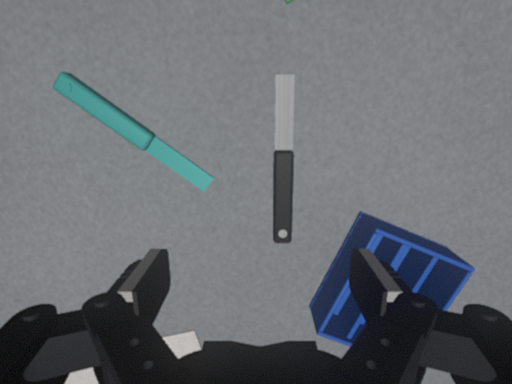

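The wrist view shows the black pry upright at columns 273–294, rows 75–243: blade at the top, handle below, length 169 mm ✓. Now I'll descend and grip.

```bash
python3 - <<'E'
from h import *
g=(.4859,-.2023)
plan([((*g,.010),down(105.2)),((*g,.11),down(105.2))])
E
```

```text
t 1.82 tcp [ 0.4619 -0.2069  0.1788] rpy [-1.7998e+02  1.1000e-01  1.0479e+02] F [ 0.7 -4.3 -0.4] w 0.0853 0.0
d [-0.0034  0.0611  0.4221] a [-0.0001  0.0006 -0.0023] | mm 171 deg 0
d [ 0.    0.   -0.25] a [0. 0. 0.] | mm 100 deg 0
```

Emit:
apply_moves([
  {"dx":-0.011,"dy":0.03,"dz":0.1,"ax":0,"ay":0,"az":0,"grip":-1},
  {"dx":-0.022,"dy":0.061,"dz":0.2,"ax":0,"ay":0,"az":-0.001,"grip":-1},
  {"dx":-0.022,"dy":0.061,"dz":0.28,"ax":0,"ay":0,"az":-0.001,"grip":-1},
  {"dx":-0.022,"dy":0.061,"dz":0.36,"ax":0,"ay":0,"az":-0.001,"grip":-1},
  {"dx":-0.022,"dy":0.061,"dz":0.425,"ax":0,"ay":0,"az":-0.001,"grip":-1},
])

```text
t: 2.23
tcp_pos: [0.4846, -0.2015, 0.0079]
orientation: [-3.14, -0.002, 1.835]
ft_force: [-0.8, -0.4, 0.7]
grip_width: 0.0854
grip_force: 0.0
```

Emit:
apply_moves([
  {"dx":0,"dy":0,"dz":0,"ax":0,"ay":0,"az":0,"grip":-1},
  {"dx":0,"dy":0,"dz":0,"ax":0,"ay":0,"az":0,"grip":0},
  {"dx":0,"dy":0,"dz":0,"ax":0,"ay":0,"az":0,"grip":1},
  {"dx":0,"dy":0,"dz":0,"ax":0,"ay":0,"az":0,"grip":1},
  {"dx":0,"dy":0,"dz":0,"ax":0,"ay":0,"az":0,"grip":1},
], grip_force=100)

```text
t: 2.65
tcp_pos: [0.4864, -0.2026, 0.0122]
orientation: [3.14, 0.002, 1.835]
ft_force: [0.1, 0.1, -1.1]
grip_width: 0.0387
grip_force: 0.0
```

Emit:
apply_moves([
  {"dx":0,"dy":0,"dz":0,"ax":0,"ay":0,"az":0,"grip":1},
  {"dx":0,"dy":0,"dz":0,"ax":0,"ay":0,"az":0,"grip":1},
  {"dx":0,"dy":0,"dz":0,"ax":0,"ay":0,"az":0,"grip":1},
  {"dx":0,"dy":0,"dz":0,"ax":0,"ay":0,"az":0,"grip":1},
  {"dx":0,"dy":0,"dz":0,"ax":0,"ay":0,"az":0,"grip":1},
])

```text
t: 3.07
tcp_pos: [0.486, -0.2024, 0.0121]
orientation: [3.14, 0.002, 1.835]
ft_force: [-2.6, 1.6, 10.8]
grip_width: 0.017
grip_force: 98.4
```

Emit:
apply_moves([
  {"dx":0,"dy":0,"dz":-0.03,"ax":0,"ay":0,"az":0,"grip":1},
  {"dx":0,"dy":0,"dz":-0.1,"ax":0,"ay":0,"az":0,"grip":1},
  {"dx":0,"dy":0,"dz":-0.18,"ax":0,"ay":0,"az":0,"grip":1},
  {"dx":0,"dy":0,"dz":-0.25,"ax":0,"ay":0,"az":0,"grip":1},
  {"dx":0,"dy":0,"dz":-0.25,"ax":0,"ay":0,"az":0,"grip":1},
])

```text
t: 3.48
tcp_pos: [0.4876, -0.2033, 0.1162]
orientation: [3.136, 0.006, 1.835]
ft_force: [0.4, -1.1, -0.4]
grip_width: 0.0168
grip_force: 98.3
```

```bash
cat > tool.py <<'E'
from h import *
from plant import status
def blade(name):
    s=status.observe();d,P=wrist(name);r=R.from_euler("xyz",s["orientation"])
    L=r.inv().apply((P-s["tcp_pos"]).reshape(-1,3)).reshape(P.shape)  # tool coords
    m=(d["range_z"]>0)&(L[...,0]>.03)&(L[...,0]<.14)&(abs(L[...,1])<.02)&(L[...,2]>-.04)&(L[...,2]<.04)
    n,l,st,c=cv2.connectedComponentsWithStats(m.astype(np.uint8));k=1+np.argmax(st[1:,4]);q=L[l==k]
    print("tcp",s["tcp_pos"].round(4),np.degrees(s["orientation"]).round(2),"w",s["grip_width"])
    for x in np.arange(.035,.13,.01):
        a=q[abs(q[:,0]-x)<.005]
        if len(a): print(round(x,3),len(a),"y",(a[:,1].min()*1e3).round(1),(a[:,1].max()*1e3).round(1),"z",(np.median(a[:,2])*1e3).round(1))
    print("tip x",np.percentile(q[:,0],99.5))
if __name__=="__main__":
    import sys;blade(sys.argv[1])
E
python3 tool.py w2
```

```text
tcp [ 0.4876 -0.2033  0.1162] [179.66   0.36 105.12] w 0.016841158630829016
0.035 1042 y -8.9 11.0 z -3.4
0.045 843 y -7.9 10.0 z 2.4
0.055 899 y -7.8 10.2 z 2.4
0.065 966 y -7.7 10.1 z 2.3
0.075 1006 y -7.9 10.2 z 2.4
0.085 1113 y -7.8 10.1 z 2.3
0.095 1151 y -7.8 10.2 z 2.2
0.105 1233 y -7.8 10.2 z 2.3
0.115 2 y -0.0 4.8 z 4.1
tip x 0.10955104648531844
```

View pics/w2.png

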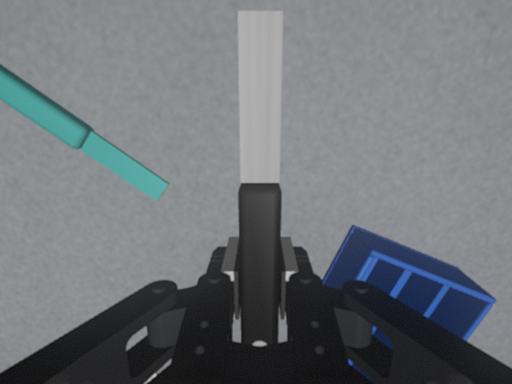

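The wrist view shows the blade straight ahead, tip at (260,12), held at x=+110 mm with its centre 3.8 mm below the TCP. The rack is clear at lower right. I'll go to the pre-notch pose.

```bash
cat >> h.py <<'E'
N=np.array([.5852,.1195]);YH=99.63;XH=np.array([np.cos(np.radians(YH)),np.sin(np.radians(YH))]);TY=np.array([XH[1],-XH[0]])
def tcp_h(s,z,tip=.110,yo=.0012): return (*(N+(s-tip)*XH-yo*TY),z)   # tip s past the notch face
E
python3 - <<'E'
from h import *
a=tcp_h(-.03,.0898);b=tcp_h(.025,.0898);print(a,b)
plan([((.54,-.115,.1),down(102)),(a,down(YH)),(b,down(YH))],np.array([.4859,-.2023,.11]),down(105.2))
E
```

```text
(np.float64(0.60743680832259), np.float64(-0.01872794346883844), 0.0898) (np.float64(0.5982361338643417), np.float64(0.03549702854142025), 0.0898)
d [0.1752 0.1877 0.025 ] a [-0.     -0.      0.0178] | mm 103 deg 3
d [0.2004 0.2149 0.0255] a [ 0.     -0.      0.0132] | mm 118 deg 2
d [0.1375 0.     0.    ] a [0. 0. 0.] | mm 55 deg 0
```

Emit:
apply_moves([
  {"dx":0.035,"dy":0.037,"dz":0.005,"ax":0,"ay":0,"az":0.004,"grip":1},
  {"dx":0.07,"dy":0.075,"dz":0.01,"ax":0,"ay":0,"az":0.008,"grip":1},
  {"dx":0.105,"dy":0.112,"dz":0.015,"ax":0,"ay":0,"az":0.012,"grip":1},
  {"dx":0.14,"dy":0.15,"dz":0.02,"ax":0,"ay":0,"az":0.015,"grip":1},
  {"dx":0.1752,"dy":0.1877,"dz":0.025,"ax":0,"ay":0,"az":0.0178,"grip":1},
])

```text
t: 3.95
tcp_pos: [0.5396, -0.1138, 0.0996]
orientation: [-3.141, -0.001, 1.778]
ft_force: [0.4, -1.0, -1.3]
grip_width: 0.0169
grip_force: 98.3
```

Emit:
apply_moves([
  {"dx":0.06,"dy":0.064,"dz":0.01,"ax":0,"ay":0,"az":0.004,"grip":1},
  {"dx":0.12,"dy":0.129,"dz":0.02,"ax":0,"ay":0,"az":0.008,"grip":1},
  {"dx":0.17,"dy":0.182,"dz":0.0255,"ax":0,"ay":0,"az":0.012,"grip":1},
  {"dx":0.2004,"dy":0.2149,"dz":0.0255,"ax":0,"ay":0,"az":0.0132,"grip":1},
  {"dx":0.2004,"dy":0.2149,"dz":0.0255,"ax":0,"ay":0,"az":0.0132,"grip":1},
])

```text
t: 4.37
tcp_pos: [0.6083, -0.0157, 0.0889]
orientation: [-3.141, -0.001, 1.74]
ft_force: [-0.5, 0.2, -1.3]
grip_width: 0.0172
grip_force: 98.3
```

Emit:
apply_moves([
  {"dx":0,"dy":0,"dz":0,"ax":0,"ay":0,"az":0,"grip":1},
  {"dx":0,"dy":0,"dz":0,"ax":0,"ay":0,"az":0,"grip":1},
  {"dx":0,"dy":0,"dz":0,"ax":0,"ay":0,"az":0,"grip":1},
  {"dx":0,"dy":0,"dz":0,"ax":0,"ay":0,"az":0,"grip":1},
  {"dx":0,"dy":0,"dz":0,"ax":0,"ay":0,"az":0,"grip":1},
])

```text
t: 4.78
tcp_pos: [0.6069, -0.0195, 0.0905]
orientation: [3.141, 0.0, 1.736]
ft_force: [1.0, 0.1, -1.2]
grip_width: 0.0172
grip_force: 98.3
```

```bash
python3 - <<'E'
from h import *
d,P=wrist("w3");np.savez("pics/w3.npz",P=P,c=d["color"])
Q=P[...,:2]-N;a=Q@XH;b=Q@np.array([-XH[1],XH[0]])
m=(d["range_z"]>0)&(P[...,2]>.088)&(P[...,2]<.1)&(a>-.01)&(a<.15)
print("cover z",np.median(P[m][:,2]),m.sum(),"y ext",b[m].min(),b[m].max())
for bb in np.arange(-.07,.071,.01):
    k=m&(abs(b-bb)<.004)
    if k.sum(): print(round(bb,3),a[k].min().round(4),a[k].max().round(4))
c=(d["range_z"]>0)&(a<-.02)&(abs(b)<.012)&(a>-.09)&(P[...,2]>.07)&(P[...,2]<.1);print("blade top z",np.median(P[c][:,2]),"tip",a[c].max(),b[c].min(),b[c].max())
E
```

```text
return _methods._mean(a, axis=axis, dtype=dtype,
  ret = ret.dtype.type(ret / rcount)
Traceback (most recent call last):
ValueError: zero-size array to reduction operation minimum which has no identity
```

View pics/w3.png

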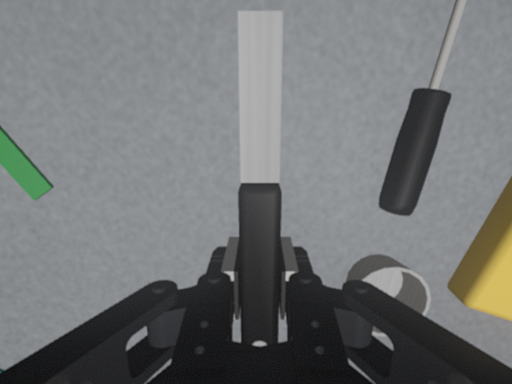

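The wrist view shows only the blade and bench: the housing lies just beyond the tip at row 12, with the tin at (390,280) clear. The height comes from two agreeing measurements, so I'll insert gently.

Emit:
apply_moves([
  {"dx":0.03,"dy":0,"dz":0,"ax":0,"ay":0,"az":0,"grip":1},
  {"dx":0.06,"dy":0,"dz":0,"ax":0,"ay":0,"az":0,"grip":1},
  {"dx":0.08,"dy":0,"dz":0,"ax":0,"ay":0,"az":0,"grip":1},
  {"dx":0.09,"dy":0,"dz":0,"ax":0,"ay":0,"az":0,"grip":1},
  {"dx":0.09,"dy":0,"dz":0,"ax":0,"ay":0,"az":0,"grip":1},
])

```text
t: 5.25
tcp_pos: [0.601, 0.0184, 0.0904]
orientation: [3.142, -0.0, 1.739]
ft_force: [0.7, -0.2, -0.8]
grip_width: 0.0174
grip_force: 98.3
```

Emit:
apply_moves([
  {"dx":0.015,"dy":0,"dz":0,"ax":0,"ay":0,"az":0,"grip":1},
  {"dx":0.03,"dy":0,"dz":0,"ax":0,"ay":0,"az":0,"grip":1},
  {"dx":0.045,"dy":0,"dz":0,"ax":0,"ay":0,"az":0,"grip":1},
  {"dx":0.0475,"dy":0,"dz":0,"ax":0,"ay":0,"az":0,"grip":1},
  {"dx":0.0475,"dy":0,"dz":0,"ax":0,"ay":0,"az":0,"grip":1},
])

```text
t: 5.67
tcp_pos: [0.5981, 0.0361, 0.0903]
orientation: [3.142, 0.0, 1.738]
ft_force: [-0.5, 0.4, -0.6]
grip_width: 0.0173
grip_force: 98.3
```

```bash
python3 - <<'E'
from h import *
from plant import eyes
d=eyes.get_image("side");c=cv2.resize(d["color"][110:240,190:340,::-1],(800,693))[:600];cv2.imwrite("pics/s1.png",c)
# arc: tip at radius .105 about hinge (N+.130 XH, z .090); horizontal blade, top of blade at tip leads
p0=np.array(tcp_h(.025,.0898));prev=p0
import math
for th in range(0,117,4):
    r=.105;t=math.radians(th)
    s=.130-r*math.cos(t)-(.0 if th<90 else 0); z=.0898+r*math.sin(t)
    q=np.array(tcp_h(s,z));L=down(YH).inv().apply(q-p0)/.4;print(th,L.round(4)[[0,2]])
E
```

```text
0 [0. 0.]
4 [ 0.0006 -0.0183]
8 [ 0.0026 -0.0365]
12 [ 0.0057 -0.0546]
16 [ 0.0102 -0.0724]
20 [ 0.0158 -0.0898]
24 [ 0.0227 -0.1068]
28 [ 0.0307 -0.1232]
32 [ 0.0399 -0.1391]
36 [ 0.0501 -0.1543]
40 [ 0.0614 -0.1687]
44 [ 0.0737 -0.1823]
48 [ 0.0869 -0.1951]
52 [ 0.1009 -0.2069]
56 [ 0.1157 -0.2176]
60 [ 0.1312 -0.2273]
64 [ 0.1474 -0.2359]
68 [ 0.1642 -0.2434]
72 [ 0.1814 -0.2497]
76 [ 0.199  -0.2547]
80 [ 0.2169 -0.2585]
84 [ 0.2351 -0.2611]
88 [ 0.2533 -0.2623]
92 [ 0.2717 -0.2623]
96 [ 0.2899 -0.2611]
100 [ 0.3081 -0.2585]
104 [ 0.326  -0.2547]
108 [ 0.3436 -0.2497]
112 [ 0.3608 -0.2434]
116 [ 0.3776 -0.2359]
```

View pics/s1.png

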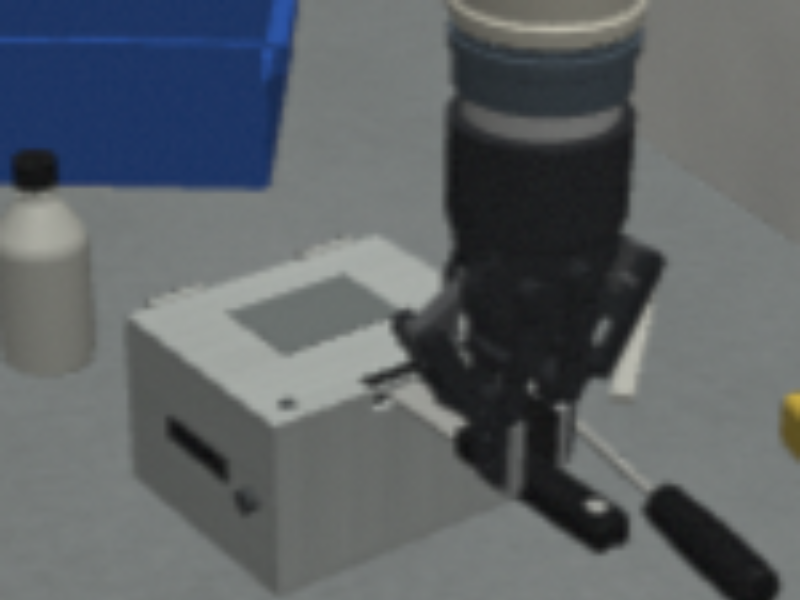

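The side crop shows the blade entering at the black strip (385,375), with no contact force. I'll start levering.

Emit:
apply_moves([
  {"dx":0.0006,"dy":0,"dz":-0.0183,"ax":0,"ay":0,"az":0,"grip":1},
  {"dx":0.0026,"dy":0,"dz":-0.0365,"ax":0,"ay":0,"az":0,"grip":1},
  {"dx":0.0057,"dy":0,"dz":-0.0546,"ax":0,"ay":0,"az":0,"grip":1},
  {"dx":0.0102,"dy":0,"dz":-0.0724,"ax":0,"ay":0,"az":0,"grip":1},
  {"dx":0.0158,"dy":0,"dz":-0.0898,"ax":0,"ay":0,"az":0,"grip":1},
], grip_force=120)

```text
t: 6.13
tcp_pos: [0.5972, 0.0415, 0.1273]
orientation: [3.141, 0.001, 1.737]
ft_force: [0.3, -1.3, -1.9]
grip_width: 0.0164
grip_force: 122.1
```

```bash
python3 - <<'E'
from h import *
from plant import eyes
d=eyes.get_image("side");P=cloud(d);Q=P[...,:2]-N;a=Q@XH;b=Q@np.array([-XH[1],XH[0]])
m=(d["range_z"]>0)&(abs(b)<.073)&(abs(b)>.035)&(a>.03)&(a<.125)&(P[...,2]>.08)&(P[...,2]<.2)
A=np.c_[a[m],np.ones(m.sum())];k=np.polyfit(a[m],P[m][:,2],1);print(m.sum(),"angle",np.degrees(np.arctan(-k[0])),"z at hinge",k[0]*.13+k[1])
plan([])
E
```

```text
184 angle 16.822575566267258 z at hinge 0.09499956790260408
t 6.18 tcp [0.5976 0.042  0.1287] rpy [1.7987e+02 4.0000e-02 9.9530e+01] F [-0.5 -0.7 -1.6] w 0.0169 122.07916259765625
```

Cover lifting to about 17–19° as planned. I'll continue along the arc.

Emit:
apply_moves([
  {"dx":0.0149,"dy":0,"dz":-0.0334,"ax":0,"ay":0,"az":0,"grip":1},
  {"dx":0.0241,"dy":0,"dz":-0.0493,"ax":0,"ay":0,"az":0,"grip":1},
  {"dx":0.0343,"dy":0,"dz":-0.0645,"ax":0,"ay":0,"az":0,"grip":1},
  {"dx":0.0456,"dy":0,"dz":-0.0789,"ax":0,"ay":0,"az":0,"grip":1},
  {"dx":0.0579,"dy":0,"dz":-0.0925,"ax":0,"ay":0,"az":0,"grip":1},
])

```text
t: 6.6
tcp_pos: [0.5933, 0.0649, 0.1638]
orientation: [3.141, 0.0, 1.737]
ft_force: [0.6, -1.6, -1.2]
grip_width: 0.0167
grip_force: 122.2
```

Emit:
apply_moves([
  {"dx":0.0132,"dy":0,"dz":-0.0128,"ax":0,"ay":0,"az":0,"grip":1},
  {"dx":0.0272,"dy":0,"dz":-0.0246,"ax":0,"ay":0,"az":0,"grip":1},
  {"dx":0.042,"dy":0,"dz":-0.0353,"ax":0,"ay":0,"az":0,"grip":1},
  {"dx":0.0575,"dy":0,"dz":-0.045,"ax":0,"ay":0,"az":0,"grip":1},
  {"dx":0.0737,"dy":0,"dz":-0.0536,"ax":0,"ay":0,"az":0,"grip":1},
])

```text
t: 7.02
tcp_pos: [0.5883, 0.0944, 0.1851]
orientation: [3.141, -0.0, 1.737]
ft_force: [0.1, -1.4, -1.0]
grip_width: 0.0165
grip_force: 122.3
```

Emit:
apply_moves([
  {"dx":0.0168,"dy":0,"dz":-0.0075,"ax":0,"ay":0,"az":0,"grip":1},
  {"dx":0.034,"dy":0,"dz":-0.0138,"ax":0,"ay":0,"az":0,"grip":1},
  {"dx":0.0516,"dy":0,"dz":-0.0188,"ax":0,"ay":0,"az":0,"grip":1},
  {"dx":0.0695,"dy":0,"dz":-0.0226,"ax":0,"ay":0,"az":0,"grip":1},
  {"dx":0.0877,"dy":0,"dz":-0.0252,"ax":0,"ay":0,"az":0,"grip":1},
])

```text
t: 7.43
tcp_pos: [0.5824, 0.1291, 0.1949]
orientation: [-3.142, -0.0, 1.737]
ft_force: [1.5, -2.4, 0.7]
grip_width: 0.0163
grip_force: 122.4
```

Emit:
apply_moves([
  {"dx":0.0182,"dy":0,"dz":-0.0012,"ax":0,"ay":0,"az":0,"grip":1},
  {"dx":0.0366,"dy":0,"dz":-0.0012,"ax":0,"ay":0,"az":0,"grip":1},
  {"dx":0.0548,"dy":0,"dz":0,"ax":0,"ay":0,"az":0,"grip":1},
  {"dx":0.073,"dy":0,"dz":0.0026,"ax":0,"ay":0,"az":0,"grip":1},
  {"dx":0.0909,"dy":0,"dz":0.0064,"ax":0,"ay":0,"az":0,"grip":1},
])

```text
t: 7.85
tcp_pos: [0.5763, 0.165, 0.192]
orientation: [-3.142, -0.0, 1.737]
ft_force: [0.6, -0.8, 0.4]
grip_width: 0.0164
grip_force: 122.4
```

Emit:
apply_moves([
  {"dx":0.0176,"dy":0,"dz":0.005,"ax":0,"ay":0,"az":0,"grip":1},
  {"dx":0.0176,"dy":0,"dz":0.005,"ax":0,"ay":0,"az":0,"grip":1},
  {"dx":0.0176,"dy":0,"dz":0.005,"ax":0,"ay":0,"az":0,"grip":1},
  {"dx":0.0176,"dy":0,"dz":0.005,"ax":0,"ay":0,"az":0,"grip":1},
  {"dx":0.0176,"dy":0,"dz":0.005,"ax":0,"ay":0,"az":0,"grip":1},
])

```text
t: 8.27
tcp_pos: [0.5754, 0.1709, 0.1901]
orientation: [-3.142, -0.0, 1.737]
ft_force: [-0.0, -0.0, -0.1]
grip_width: 0.0163
grip_force: 122.3
```

```bash
python3 - <<'E'
from h import *
from plant import eyes
d=eyes.get_image("top");P=cloud(d);Q=P[...,:2]-N;a=Q@XH;b=Q@np.array([-XH[1],XH[0]])
m=(d["range_z"]>0)&(abs(b)<.073)&(a>.1)&(a<.25)&(P[...,2]>.2)&(P[...,2]<.24)
print(m.sum(),"edge a",np.median(a[m])-.13,np.median(P[m][:,2]))
cv2.imwrite("pics/t1.png",d["color"][...,::-1]); np.savez("pics/t1.npz",**d)
plan([])
E
```

```text
0 edge a nan nan
t 8.32 tcp [0.5754 0.1708 0.1901] rpy [-179.99    0.     99.51] F [-0.   0.3 -0.2] w 0.0164 122.31804370880127
  return _methods._mean(a, axis=axis, dtype=dtype,
  ret = ret.dtype.type(ret / rcount)
```

View pics/t1.png

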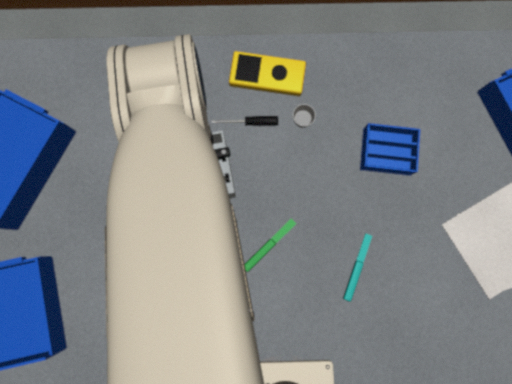

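The arm hides the cover in this top view (elbow over the housing at about (150,150)). I'll withdraw straight back and then look.

Emit:
apply_moves([
  {"dx":-0.06,"dy":0,"dz":0,"ax":0,"ay":0,"az":0,"grip":1},
  {"dx":-0.16,"dy":0,"dz":0,"ax":0,"ay":0,"az":0,"grip":1},
  {"dx":-0.26,"dy":0,"dz":0,"ax":0,"ay":0,"az":0,"grip":1},
  {"dx":-0.36,"dy":0,"dz":0,"ax":0,"ay":0,"az":0,"grip":1},
  {"dx":-0.45,"dy":0,"dz":0,"ax":0,"ay":0,"az":0,"grip":1},
])

```text
t: 8.73
tcp_pos: [0.6053, -0.0088, 0.1903]
orientation: [3.141, 0.0, 1.737]
ft_force: [0.4, 1.0, -0.4]
grip_width: 0.0164
grip_force: 122.3
```

```bash
python3 - <<'E'
from h import *
from plant import eyes
d=eyes.get_image("side");P=cloud(d);Q=P[...,:2]-N;a=Q@XH;b=Q@np.array([-XH[1],XH[0]])
m=(d["range_z"]>0)&(abs(b)<.073)&(a>.1)&(a<.2)&(P[...,2]>.1)&(P[...,2]<.23)
k=np.polyfit(P[m][:,2],a[m],1);print(m.sum(),"past upright deg",np.degrees(np.arctan(k[0])),"top z",P[m][:,2].max())
p0=np.array(tcp_h(.130+.105*np.cos(np.radians(72)),.0898-.4*-.2497));p=p0-.18*np.array([*XH,0]);print(p0,p)
plan([((.56,-.12,.14),down(104)),((.4859,-.2023,.05),down(105.2)),((.4859,-.2023,.0125),down(105.2))],p,down(YH));plan([])
E
```

```text
2201 past upright deg 19.19298874322559 top z 0.2137996832304807
[0.57524335 0.17100699 0.18968   ] [ 0.60535465 -0.00645655  0.18968   ]
d [-0.2609 -0.1593  0.1242] a [ 0.      0.     -0.0243] | mm 132 deg 4
d [-0.1548 -0.2295  0.225 ] a [ 0.      0.     -0.0067] | mm 143 deg 1
d [ 0.     -0.      0.0938] a [0. 0. 0.] | mm 38 deg 0
t 8.78 tcp [ 0.6065 -0.0145  0.19  ] rpy [1.7998e+02 1.7000e-01 9.9290e+01] F [ 1.1 -4.3 -0.5] w 0.0162 122.31759309768677
```

The cover stands about 19° past upright. Now I'll lay the tool back where it was.

Emit:
apply_moves([
  {"dx":-0.052,"dy":-0.032,"dz":0.025,"ax":0,"ay":0,"az":-0.005,"grip":1},
  {"dx":-0.104,"dy":-0.064,"dz":0.05,"ax":0,"ay":0,"az":-0.01,"grip":1},
  {"dx":-0.156,"dy":-0.096,"dz":0.075,"ax":0,"ay":0,"az":-0.015,"grip":1},
  {"dx":-0.208,"dy":-0.128,"dz":0.1,"ax":0,"ay":0,"az":-0.02,"grip":1},
  {"dx":-0.2609,"dy":-0.1593,"dz":0.1242,"ax":0,"ay":0,"az":-0.0243,"grip":1},
])

```text
t: 9.2
tcp_pos: [0.559, -0.1211, 0.1401]
orientation: [3.141, 0.0, 1.814]
ft_force: [-0.1, -0.4, -0.1]
grip_width: 0.0163
grip_force: 122.3
```

Emit:
apply_moves([
  {"dx":-0.035,"dy":-0.052,"dz":0.05,"ax":0,"ay":0,"az":-0.002,"grip":1},
  {"dx":-0.07,"dy":-0.104,"dz":0.1,"ax":0,"ay":0,"az":-0.004,"grip":1},
  {"dx":-0.11,"dy":-0.163,"dz":0.16,"ax":0,"ay":0,"az":-0.006,"grip":1},
  {"dx":-0.1548,"dy":-0.2295,"dz":0.225,"ax":0,"ay":0,"az":-0.0067,"grip":1},
  {"dx":-0.1548,"dy":-0.2295,"dz":0.225,"ax":0,"ay":0,"az":-0.0067,"grip":1},
])

```text
t: 9.62
tcp_pos: [0.4803, -0.2038, 0.0464]
orientation: [-3.136, -0.004, 1.831]
ft_force: [0.8, 0.3, -0.4]
grip_width: 0.0163
grip_force: 122.3
```

Emit:
apply_moves([
  {"dx":0,"dy":0,"dz":0.04,"ax":0,"ay":0,"az":0,"grip":1},
  {"dx":0,"dy":0,"dz":0.07,"ax":0,"ay":0,"az":0,"grip":1},
  {"dx":0,"dy":0,"dz":0.085,"ax":0,"ay":0,"az":0,"grip":1},
  {"dx":0,"dy":0,"dz":0.0945,"ax":0,"ay":0,"az":0,"grip":1},
  {"dx":0,"dy":0,"dz":0.0945,"ax":0,"ay":0,"az":0,"grip":1},
])

```text
t: 10.03
tcp_pos: [0.4854, -0.202, 0.0127]
orientation: [-3.141, -0.0, 1.835]
ft_force: [-0.7, -0.7, -0.8]
grip_width: 0.016
grip_force: 122.3
```

Emit:
apply_moves([
  {"dx":0,"dy":0,"dz":0,"ax":0,"ay":0,"az":0,"grip":0},
  {"dx":0,"dy":0,"dz":0,"ax":0,"ay":0,"az":0,"grip":-0.5},
  {"dx":0,"dy":0,"dz":0,"ax":0,"ay":0,"az":0,"grip":-1},
  {"dx":0,"dy":0,"dz":0,"ax":0,"ay":0,"az":0,"grip":-1},
  {"dx":0,"dy":0,"dz":0,"ax":0,"ay":0,"az":0,"grip":-1},
])

```text
t: 10.45
tcp_pos: [0.4856, -0.2021, 0.0129]
orientation: [3.141, 0.0, 1.835]
ft_force: [0.4, 0.4, -0.1]
grip_width: 0.0758
grip_force: 0.0
```

Emit:
apply_moves([
  {"dx":0,"dy":0,"dz":-0.08,"ax":0,"ay":0,"az":0,"grip":-1},
  {"dx":0,"dy":0,"dz":-0.18,"ax":0,"ay":0,"az":0,"grip":-1},
  {"dx":0,"dy":0,"dz":-0.28,"ax":0,"ay":0,"az":0,"grip":-1},
  {"dx":0,"dy":0,"dz":-0.38,"ax":0,"ay":0,"az":0,"grip":-1},
  {"dx":0,"dy":0,"dz":-0.47,"ax":0,"ay":0,"az":0,"grip":-1},
])

```text
t: 10.87
tcp_pos: [0.4853, -0.2019, 0.2035]
orientation: [3.141, 0.001, 1.835]
ft_force: [0.3, -0.9, 0.1]
grip_width: 0.0852
grip_force: 0.0
```

```bash
python3 - <<'E'
from h import *
from plant import eyes
d=eyes.get_image("top");np.savez("pics/t2.npz",**d)
c=d["color"][...,::-1];o=np.zeros((400,800,3),np.uint8)
o[:,:400]=cv2.resize(c[115:215,150:250],(400,400),interpolation=cv2.INTER_CUBIC);o[:,400:]=cv2.resize(c[125:225,310:410],(400,400),interpolation=cv2.INTER_CUBIC);cv2.imwrite("pics/c2.png",o)
P=cloud(d);Q=P[...,:2]-N;a=Q@XH-.065;b=Q@np.array([-XH[1],XH[0]])
m=(d["range_z"]>0)&(abs(b)<.065)&(abs(a)<.055)&(P[...,2]>.06)&(P[...,2]<.095)
for s in(1,-1):
    k=m&(s*b>.01)&(s*b<.05);q=np.c_[a[k],b[k]]*1000;print(s,k.sum(),cv2.minAreaRect(q.astype(np.float32)) if k.sum()>3 else 0,P[k][:,2].max() if k.any() else 0)
C=d["color"].astype(int)
for s in(1,-1):
    k=(d["range_z"]>0)&(abs(a)<.05)&(s*b>.015)&(s*b<.045);print("mean colour",C[k].mean(0))
E
```

```text
1 128 ((-0.19315719604492188, 27.870132446289062), (99.37200927734375, 10.489606857299805), 0.5682265162467957) 0.08650927640008088
-1 179 ((0.4560661315917969, -26.987022399902344), (99.0116958618164, 11.699531555175781), 2.2137062549591064) 0.08669845343229565
mean colour [149.38475499 152.6569873  151.97277677]
mean colour [120.1557971  126.63043478 122.4365942 ]
```

View pics/c2.png

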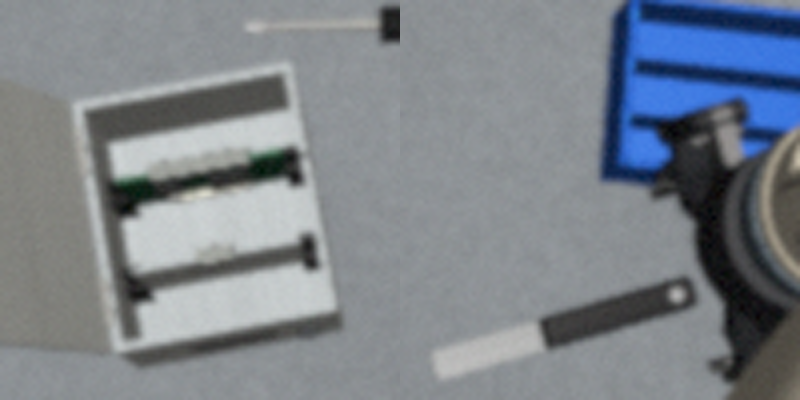

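The left crop shows the green board with the long grip bar (upper, crop (205,165)) and the blank with the short tab (lower, (215,255)). The cover is open at left. The right crop shows the pry lying flat and released. The board is at housing y≈−27. I'll move above it and refine with the wrist camera.

```bash
python3 - <<'E'
from h import *
t=np.array([.6009,.1881])-.05*XH;print(t)
plan([((.53,-.04,.23),down(102)),((*t,.23),down(YH))],np.array([.4859,-.2023,.2002]),down(105.2))
E
```

```text
[0.60926425 0.13880457]
d [ 0.3626  0.2128 -0.0745] a [-0.     -0.      0.0178] | mm 171 deg 3
d [0.396  0.2868 0.    ] a [ 0.     -0.      0.0132] | mm 196 deg 2
```

Emit:
apply_moves([
  {"dx":0.072,"dy":0.042,"dz":-0.015,"ax":0,"ay":0,"az":0.0036,"grip":-1},
  {"dx":0.145,"dy":0.085,"dz":-0.03,"ax":0,"ay":0,"az":0.0072,"grip":-1},
  {"dx":0.217,"dy":0.127,"dz":-0.045,"ax":0,"ay":0,"az":0.0108,"grip":-1},
  {"dx":0.29,"dy":0.17,"dz":-0.06,"ax":0,"ay":0,"az":0.0144,"grip":-1},
  {"dx":0.3626,"dy":0.2128,"dz":-0.0745,"ax":0,"ay":0,"az":0.0178,"grip":-1},
])

```text
t: 11.33
tcp_pos: [0.5299, -0.0383, 0.231]
orientation: [3.141, 0.0, 1.778]
ft_force: [0.2, -0.4, 0.4]
grip_width: 0.0855
grip_force: 0.0
```

Emit:
apply_moves([
  {"dx":0.09,"dy":0.065,"dz":0,"ax":0,"ay":0,"az":0.003,"grip":0.3},
  {"dx":0.18,"dy":0.13,"dz":0,"ax":0,"ay":0,"az":0.006,"grip":0.3},
  {"dx":0.27,"dy":0.195,"dz":0,"ax":0,"ay":0,"az":0.009,"grip":0.3},
  {"dx":0.35,"dy":0.254,"dz":0,"ax":0,"ay":0,"az":0.0132,"grip":0.3},
  {"dx":0.396,"dy":0.2868,"dz":0,"ax":0,"ay":0,"az":0.0132,"grip":0.3},
])

```text
t: 11.75
tcp_pos: [0.61, 0.1421, 0.2302]
orientation: [3.141, -0.0, 1.738]
ft_force: [0.9, -1.0, 0.2]
grip_width: 0.0298
grip_force: 0.0
```

Emit:
apply_moves([
  {"dx":0,"dy":0,"dz":0,"ax":0,"ay":0,"az":0,"grip":0.3},
  {"dx":0,"dy":0,"dz":0,"ax":0,"ay":0,"az":0,"grip":0.3},
  {"dx":0,"dy":0,"dz":0,"ax":0,"ay":0,"az":0,"grip":0.3},
  {"dx":0,"dy":0,"dz":0,"ax":0,"ay":0,"az":0,"grip":0.3},
  {"dx":0,"dy":0,"dz":0,"ax":0,"ay":0,"az":0,"grip":0.3},
])

```text
t: 12.17
tcp_pos: [0.6091, 0.1376, 0.2308]
orientation: [3.141, 0.0, 1.736]
ft_force: [-0.2, 0.2, 0.7]
grip_width: 0.0299
grip_force: 0.0
```

```bash
python3 - <<'E'
from h import *
d,P=wrist("w4");np.savez("pics/w4.npz",P=P,c=d["color"])
Q=P[...,:2]-N;a=(Q@XH-.065)*1e3;b=(Q@np.array([-XH[1],XH[0]]))*1e3;z=P[...,2]*1e3;ok=d["range_z"]>0
for nm,lo,hi in(("board",-45,-10),("blank",10,45)):
    m=ok&(b>lo)&(b<hi)&(z>77)&(z<90)&(abs(a)<50);q=np.c_[a[m],b[m]].astype(np.float32);print(nm,m.sum(),cv2.minAreaRect(q) if m.sum() else 0,np.median(z[m]) if m.any() else 0)
m=ok&(z>86)&(z<94)&(abs(b)<80)&(a>-75)&(a<75)&((abs(b)>65)|(abs(a)>55));print("rim",m.sum(),np.median(z[m]),b[m].min(),b[m].max(),a[m].min(),a[m].max())
# board yaw: bar long edges
plan([])
E
```

```text
board 729 ((-7.471920013427734, -28.752334594726562), (76.25800323486328, 10.031805038452148), 0.24719788134098053) 82.18307721058576
blank 292 ((-4.778317451477051, 26.17551040649414), (10.08244514465332, 34.81651306152344), 89.35515594482422) 82.06507076291192
rim 4174 90.21717412910078 -76.38835402418395 74.1485962143778 -64.27533128116704 68.24254651931192
t 12.22 tcp [0.6091 0.1377 0.2309] rpy [1.7998e+02 1.0000e-02 9.9440e+01] F [0.  0.4 1. ] w 0.03 0.0
```

View pics/w4.png

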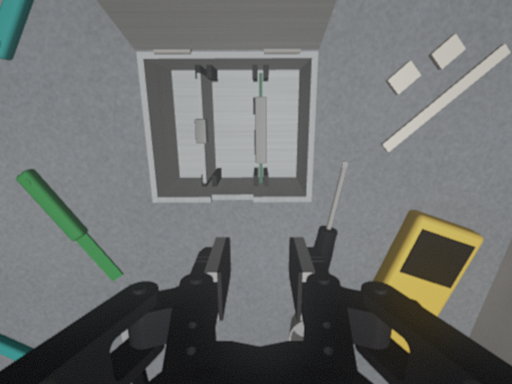

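The wrist view shows the board's grip bar at (261,130) with green card ends, and the blank's tab at (201,131). The bar measures 10 mm wide with its top at 82 mm ✓, at y=−28.5. I'll descend with the jaw at 30 mm.

Emit:
apply_moves([
  {"dx":0.05,"dy":0.001,"dz":0.02,"ax":0,"ay":0,"az":0,"grip":0.3},
  {"dx":0.1,"dy":0.002,"dz":0.08,"ax":0,"ay":0,"az":0,"grip":0.3},
  {"dx":0.1288,"dy":0.0033,"dz":0.16,"ax":0,"ay":0,"az":0,"grip":0.3},
  {"dx":0.1288,"dy":0.0033,"dz":0.23,"ax":0,"ay":0,"az":0,"grip":0.3},
  {"dx":0.1288,"dy":0.0033,"dz":0.26,"ax":0,"ay":0,"az":0,"grip":0.3},
])

```text
t: 12.63
tcp_pos: [0.6003, 0.1895, 0.1231]
orientation: [-3.138, 0.0, 1.737]
ft_force: [-0.6, -0.5, -0.2]
grip_width: 0.0298
grip_force: 0.0
```

Emit:
apply_moves([
  {"dx":0,"dy":0,"dz":0,"ax":0,"ay":0,"az":0,"grip":0.3},
  {"dx":0,"dy":0,"dz":0.04,"ax":0,"ay":0,"az":0,"grip":0.3},
  {"dx":0,"dy":0,"dz":0.08,"ax":0,"ay":0,"az":0,"grip":0.3},
  {"dx":0,"dy":0,"dz":0.11,"ax":0,"ay":0,"az":0,"grip":0.3},
  {"dx":0,"dy":0,"dz":0.1225,"ax":0,"ay":0,"az":0,"grip":0.3},
])

```text
t: 13.05
tcp_pos: [0.6021, 0.1891, 0.0773]
orientation: [-3.141, 0.0, 1.736]
ft_force: [-0.2, 0.5, 0.2]
grip_width: 0.03
grip_force: 0.0
```

Emit:
apply_moves([
  {"dx":0,"dy":0,"dz":0,"ax":0,"ay":0,"az":0,"grip":0.3},
  {"dx":0,"dy":0,"dz":0,"ax":0,"ay":0,"az":0,"grip":0.6},
  {"dx":0,"dy":0,"dz":0,"ax":0,"ay":0,"az":0,"grip":1},
  {"dx":0,"dy":0,"dz":0,"ax":0,"ay":0,"az":0,"grip":1},
  {"dx":0,"dy":0,"dz":0,"ax":0,"ay":0,"az":0,"grip":1},
], grip_force=50)

```text
t: 13.47
tcp_pos: [0.6029, 0.1898, 0.079]
orientation: [3.139, 0.0, 1.737]
ft_force: [-0.8, -1.8, 6.1]
grip_width: 0.0081
grip_force: 51.0
```

Emit:
apply_moves([
  {"dx":0,"dy":0,"dz":-0.03,"ax":0,"ay":0,"az":0,"grip":1},
  {"dx":0,"dy":0,"dz":-0.08,"ax":0,"ay":0,"az":0,"grip":1},
  {"dx":0,"dy":0,"dz":-0.14,"ax":0,"ay":0,"az":0,"grip":1},
  {"dx":0,"dy":0,"dz":-0.2,"ax":0,"ay":0,"az":0,"grip":1},
  {"dx":0,"dy":0,"dz":-0.26,"ax":0,"ay":0,"az":0,"grip":1},
])

```text
t: 13.88
tcp_pos: [0.6019, 0.1899, 0.183]
orientation: [3.141, -0.0, 1.737]
ft_force: [0.3, 0.2, 0.2]
grip_width: 0.0082
grip_force: 50.1
```

Emit:
apply_moves([
  {"dx":0,"dy":0,"dz":-0.04,"ax":0,"ay":0,"az":0,"grip":1},
  {"dx":0,"dy":0,"dz":-0.06,"ax":0,"ay":0,"az":0,"grip":1},
  {"dx":0,"dy":0,"dz":-0.06,"ax":0,"ay":0,"az":0,"grip":1},
  {"dx":0,"dy":0,"dz":-0.06,"ax":0,"ay":0,"az":0,"grip":1},
  {"dx":0,"dy":0,"dz":-0.06,"ax":0,"ay":0,"az":0,"grip":1},
])

```text
t: 14.3
tcp_pos: [0.6016, 0.1898, 0.2041]
orientation: [-3.14, 0.0, 1.737]
ft_force: [0.1, -0.1, -0.7]
grip_width: 0.0088
grip_force: 50.1
```

```bash
python3 - <<'E'
from h import *
from plant import eyes
d=dict(np.load("pics/t2.npz"));d=dict(np.load("pics/top0.npz"));P=cloud(d)
# rack: walls+dividers profile across rack y, from the top image
m=np.zeros(P.shape[:2],bool);m[115:185,350:430]=1;ok=m&(d["range_z"]>0)
q=P[ok&(P[...,2]>.035)&(P[...,2]<.058)]
c,(w,h),ang=cv2.minAreaRect((q[:,:2]*1000).astype(np.float32));print(c,w,h,ang)
for y in (82.4,):
    X=np.array([np.cos(np.radians(y)),np.sin(np.radians(y))]);Y=np.array([-X[1],X[0]]);o=np.array(c)/1e3
    A=(P[...,:2]-o)@X;B=(P[...,:2]-o)@Y;k=ok&(abs(A)<.045)
    for b in np.arange(-.056,.057,.004):
        j=k&(abs(B-b)<.002);print(round(b*1e3),j.sum(),(np.median(P[j][:,2])*1e3).round(0) if j.any() else 0,end=" ; ")
s=eyes.get_image("side");cv2.imwrite("pics/s2.png",s["color"][...,::-1]);plan([])
E
```

```text
(618.7887573242188, -280.1146240234375) 132.13232421875 111.09181213378906 82.42547607421875
-56 14 49.0 ; -52 224 34.0 ; -48 88 7.0 ; -44 54 5.0 ; -40 51 5.0 ; -36 56 5.0 ; -32 21 6.0 ; -28 0 0 ; -24 0 0 ; -20 36 43.0 ; -16 208 27.0 ; -12 56 5.0 ; -8 54 5.0 ; -4 52 5.0 ; 0 60 5.0 ; 4 26 5.0 ; 8 0 0 ; 12 1 41.0 ; 16 48 43.0 ; 20 199 23.0 ; 24 49 5.0 ; 28 54 5.0 ; 32 60 5.0 ; 36 54 4.0 ; 40 16 6.0 ; 44 0 0 ; 48 3 47.0 ; 52 79 49.0 ; 56 193 20.0 ; t 14.35 tcp [0.6016 0.1898 0.204 ] rpy [-179.87   -0.     99.54] F [-0.6 -0.1 -0.8] w 0.0086 50.05420982837677
```

View pics/s2.png

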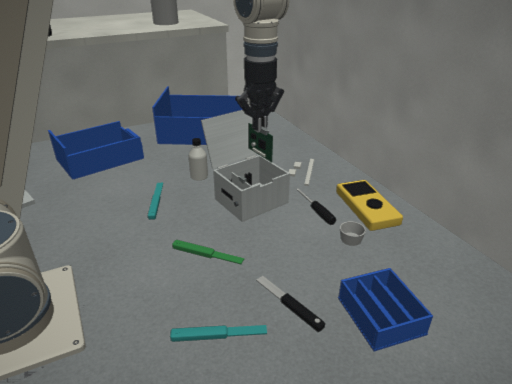

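The side view shows the board in the fingers at (262,140), above the housing. The cover is open at (225,135), the pry is flat at (290,303), and the rack is at (384,305). That was picture 11, one over the viewing limit, so I'll use only numbers from here. Next I'll carry the board to the rack's middle compartment.

```bash
python3 - <<'E'
from h import *
c=(.620,-.279)
plan([((.61,.035,.205),down(94)),((.615,-.12,.2),down(88)),((*c,.17),down(82.43)),((*c,.084),down(82.43))],np.array([.602,.1898,.205]),down(YH))
E
```

```text
d [-0.3849 -0.045  -0.    ] a [ 0.     -0.      0.0313] | mm 155 deg 6
d [-0.3874 -0.0146  0.0125] a [-0.     -0.      0.0333] | mm 155 deg 6
d [-0.3968  0.0264  0.075 ] a [ 0.     -0.      0.0309] | mm 162 deg 6
d [ 0.    -0.     0.215] a [0. 0. 0.] | mm 86 deg 0
```

Emit:
apply_moves([
  {"dx":-0.06,"dy":-0.007,"dz":0,"ax":0,"ay":0,"az":0.005,"grip":1},
  {"dx":-0.14,"dy":-0.016,"dz":0,"ax":0,"ay":0,"az":0.011,"grip":1},
  {"dx":-0.22,"dy":-0.026,"dz":0,"ax":0,"ay":0,"az":0.018,"grip":1},
  {"dx":-0.3,"dy":-0.035,"dz":0,"ax":0,"ay":0,"az":0.025,"grip":1},
  {"dx":-0.3849,"dy":-0.045,"dz":0,"ax":0,"ay":0,"az":0.0313,"grip":1},
])

```text
t: 14.77
tcp_pos: [0.6093, 0.034, 0.2043]
orientation: [-3.14, -0.0, 1.639]
ft_force: [1.4, -0.5, -0.7]
grip_width: 0.0083
grip_force: 50.1
```

Emit:
apply_moves([
  {"dx":-0.077,"dy":-0.003,"dz":0.0025,"ax":0,"ay":0,"az":0.0066,"grip":1},
  {"dx":-0.155,"dy":-0.006,"dz":0.005,"ax":0,"ay":0,"az":0.0132,"grip":1},
  {"dx":-0.232,"dy":-0.009,"dz":0.0075,"ax":0,"ay":0,"az":0.02,"grip":1},
  {"dx":-0.31,"dy":-0.012,"dz":0.01,"ax":0,"ay":0,"az":0.0266,"grip":1},
  {"dx":-0.3874,"dy":-0.0146,"dz":0.0125,"ax":0,"ay":0,"az":0.0333,"grip":1},
])

```text
t: 15.18
tcp_pos: [0.614, -0.1214, 0.1993]
orientation: [-3.14, -0.001, 1.533]
ft_force: [0.5, 0.4, -1.2]
grip_width: 0.0085
grip_force: 50.1
```

Emit:
apply_moves([
  {"dx":-0.09,"dy":0.006,"dz":0.015,"ax":0,"ay":0,"az":0.007,"grip":1},
  {"dx":-0.18,"dy":0.012,"dz":0.03,"ax":0,"ay":0,"az":0.014,"grip":1},
  {"dx":-0.27,"dy":0.018,"dz":0.05,"ax":0,"ay":0,"az":0.021,"grip":1},
  {"dx":-0.35,"dy":0.023,"dz":0.065,"ax":0,"ay":0,"az":0.028,"grip":1},
  {"dx":-0.3968,"dy":0.0264,"dz":0.075,"ax":0,"ay":0,"az":0.0309,"grip":1},
])

```text
t: 15.6
tcp_pos: [0.6184, -0.2821, 0.168]
orientation: [-3.139, -0.001, 1.434]
ft_force: [-0.5, 0.5, -1.3]
grip_width: 0.0081
grip_force: 50.1
```

Emit:
apply_moves([
  {"dx":0,"dy":0,"dz":0,"ax":0,"ay":0,"az":0,"grip":1},
  {"dx":0,"dy":0,"dz":0,"ax":0,"ay":0,"az":0,"grip":1},
  {"dx":0,"dy":0,"dz":0,"ax":0,"ay":0,"az":0,"grip":1},
  {"dx":0,"dy":0,"dz":0,"ax":0,"ay":0,"az":0,"grip":1},
  {"dx":0,"dy":0,"dz":0,"ax":0,"ay":0,"az":0,"grip":1},
])

```text
t: 16.02
tcp_pos: [0.6196, -0.2776, 0.171]
orientation: [3.141, 0.0, 1.439]
ft_force: [0.7, 0.7, -1.0]
grip_width: 0.0084
grip_force: 50.1
```

```bash
python3 - <<'E'
from h import *
from plant import eyes
d=eyes.get_image("side");P=cloud(d);C=d["color"].astype(int);ok=d["range_z"]>0
X=np.array([np.cos(np.radians(82.43)),np.sin(np.radians(82.43))]);Y=np.array([-X[1],X[0]]);o=np.array([.6188,-.2801])
A=(P[...,:2]-o)@X*1e3;B=(P[...,:2]-o)@Y*1e3;Z=P[...,2]*1e3
g=ok&(C[...,1]>C[...,0]+5)&(C[...,1]>C[...,2])&(abs(A)<75)&(abs(B)<40)&(Z>60)&(Z<180)
print("green",g.sum(),"A",np.percentile(A[g],[1,99]),"B",np.percentile(B[g],[1,50,99]),"Z",np.percentile(Z[g],[1,99]))
b=ok&(abs(A)<60)&(abs(B)<25)&(Z>60)&(Z<175);print("all",b.sum(),np.percentile(A[b],[1,99]),np.percentile(B[b],[1,50,99]),Z[b].min())
plan([])
E
```

```text
green 960 A [-47.73400546  52.21924383] B [-1.17195514  2.93582237  8.99563389] Z [ 99.47023015 174.23438774]
all 1465 [-47.55653551  51.71320764] [-2.89420589  3.33216802 12.72387815] 95.87127332913026
t 16.07 tcp [ 0.6196 -0.2777  0.171 ] rpy [1.7997e+02 1.0000e-02 8.2440e+01] F [ 0.3  0.2 -1.1] w 0.0084 50.05031704902649
```

The board is centred: x=+2 mm, y≈0, lower edge 74.5 mm below the TCP. I'll lower it.

Emit:
apply_moves([
  {"dx":0,"dy":0,"dz":0.04,"ax":0,"ay":0,"az":0,"grip":1},
  {"dx":0,"dy":0,"dz":0.08,"ax":0,"ay":0,"az":0,"grip":1},
  {"dx":0,"dy":0,"dz":0.13,"ax":0,"ay":0,"az":0,"grip":1},
  {"dx":0,"dy":0,"dz":0.17,"ax":0,"ay":0,"az":0,"grip":1},
  {"dx":0,"dy":0,"dz":0.2,"ax":0,"ay":0,"az":0,"grip":1},
])

```text
t: 16.48
tcp_pos: [0.6191, -0.2778, 0.0893]
orientation: [-3.141, -0.0, 1.438]
ft_force: [0.5, 0.2, -1.4]
grip_width: 0.0086
grip_force: 50.1
```

Emit:
apply_moves([
  {"dx":0,"dy":0,"dz":0.01,"ax":0,"ay":0,"az":0,"grip":1},
  {"dx":0,"dy":0,"dz":0.018,"ax":0,"ay":0,"az":0,"grip":1},
  {"dx":0,"dy":0,"dz":0.025,"ax":0,"ay":0,"az":0,"grip":1},
  {"dx":0,"dy":0,"dz":0.028,"ax":0,"ay":0,"az":0,"grip":1},
  {"dx":0,"dy":0,"dz":0.028,"ax":0,"ay":0,"az":0,"grip":1},
])

```text
t: 16.9
tcp_pos: [0.6196, -0.2789, 0.0798]
orientation: [3.141, 0.0, 1.437]
ft_force: [0.2, -0.0, -1.4]
grip_width: 0.0081
grip_force: 50.1
```

Emit:
apply_moves([
  {"dx":0,"dy":0,"dz":0.002,"ax":0,"ay":0,"az":0,"grip":1},
  {"dx":0,"dy":0,"dz":0.004,"ax":0,"ay":0,"az":0,"grip":1},
  {"dx":0,"dy":0,"dz":0.005,"ax":0,"ay":0,"az":0,"grip":1},
  {"dx":0,"dy":0,"dz":0.005,"ax":0,"ay":0,"az":0,"grip":1},
  {"dx":0,"dy":0,"dz":0.005,"ax":0,"ay":0,"az":0,"grip":1},
])

```text
t: 17.32
tcp_pos: [0.6199, -0.2792, 0.079]
orientation: [3.139, 0.001, 1.437]
ft_force: [-0.3, 0.4, 8.4]
grip_width: 0.0084
grip_force: 51.1
```

Emit:
apply_moves([
  {"dx":0,"dy":0,"dz":0,"ax":0,"ay":0,"az":0,"grip":0.7},
  {"dx":0,"dy":0,"dz":0,"ax":0,"ay":0,"az":0,"grip":0.5},
  {"dx":0,"dy":0,"dz":0,"ax":0,"ay":0,"az":0,"grip":0.2},
  {"dx":0,"dy":0,"dz":0,"ax":0,"ay":0,"az":0,"grip":0},
  {"dx":0,"dy":0,"dz":0,"ax":0,"ay":0,"az":0,"grip":-0.2},
])

```text
t: 17.73
tcp_pos: [0.6193, -0.2789, 0.0771]
orientation: [-3.141, -0.0, 1.437]
ft_force: [-0.4, 1.1, 0.0]
grip_width: 0.0512
grip_force: 0.0
```

Emit:
apply_moves([
  {"dx":0,"dy":0,"dz":0,"ax":0,"ay":0,"az":0,"grip":-0.3},
  {"dx":0,"dy":0,"dz":0,"ax":0,"ay":0,"az":0,"grip":-0.3},
  {"dx":0,"dy":0,"dz":-0.05,"ax":0,"ay":0,"az":0,"grip":-0.3},
  {"dx":0,"dy":0,"dz":-0.13,"ax":0,"ay":0,"az":0,"grip":-0.3},
  {"dx":0,"dy":0,"dz":-0.22,"ax":0,"ay":0,"az":0,"grip":-0.3},
])

```text
t: 18.15
tcp_pos: [0.6185, -0.2785, 0.1646]
orientation: [-3.138, -0.002, 1.437]
ft_force: [1.1, -0.6, 0.5]
grip_width: 0.0552
grip_force: 0.0
```

Emit:
apply_moves([
  {"dx":0,"dy":0,"dz":-0.08,"ax":0,"ay":0,"az":0,"grip":-0.3},
  {"dx":0,"dy":0,"dz":-0.16,"ax":0,"ay":0,"az":0,"grip":-0.3},
  {"dx":0,"dy":0,"dz":-0.16,"ax":0,"ay":0,"az":0,"grip":-0.3},
  {"dx":0,"dy":0,"dz":-0.16,"ax":0,"ay":0,"az":0,"grip":-0.3},
  {"dx":0,"dy":0,"dz":-0.16,"ax":0,"ay":0,"az":0,"grip":-0.3},
])

```text
t: 18.57
tcp_pos: [0.6191, -0.2789, 0.2286]
orientation: [-3.141, -0.0, 1.437]
ft_force: [0.3, -0.4, -0.5]
grip_width: 0.0553
grip_force: 0.0
```

```bash
python3 - <<'E'
from h import *
from plant import eyes
d=eyes.get_image("side");P=cloud(d);C=d["color"].astype(int);ok=d["range_z"]>0
X=np.array([np.cos(np.radians(82.43)),np.sin(np.radians(82.43))]);Y=np.array([-X[1],X[0]]);o=np.array([.6188,-.2801])
A=(P[...,:2]-o)@X*1e3;B=(P[...,:2]-o)@Y*1e3;Z=P[...,2]*1e3
b=ok&(abs(A)<64)&(abs(B)<54)&(Z>54)&(Z<120);print("board above walls",b.sum(),"A",np.percentile(A[b],[1,99]),"Zmax",Z[b].max())
for z in(58,66,72,78,82):
    k=b&(abs(Z-z)<3);print(z,k.sum(),"B",np.percentile(B[k],[2,50,98]).round(1) if k.any() else 0)
Q=P[...,:2]-N;a=Q@XH;bb=Q@np.array([-XH[1],XH[0]])
m=ok&(abs(bb)<.073)&(a>.1)&(a<.2)&(P[...,2]>.1)&(P[...,2]<.23);k=np.polyfit(P[m][:,2],a[m],1);print("cover past upright",np.degrees(np.arctan(k[0])))
m=ok&(np.hypot(P[...,0]-.4793,P[...,1]+.1782)<.1)&(Z>5)&(Z<60)&(C.max(-1)-C.min(-1)<40)
print("pry",m.sum(),P[m].mean(0),np.percentile(Z[m],[50,99]))
w=(ok)&(abs(bb-.0275)<.012)&(a>.01)&(a<.12)&(Z>60)&(Z<95);print("blank",w.sum(),np.median(a[w])-.065,np.median(bb[w]),Z[w].max())
plan([])
E
```

```text
board above walls 408 A [-49.07052898  49.5245841 ] Zmax 83.31834013252104
58 69 B [11.5 13.4 15.5]
66 35 B [13.1 15.8 18.9]
72 91 B [11.6 17.3 21.2]
78 137 B [12.6 18.9 22.5]
82 139 B [12.4 16.6 22.2]
cover past upright 19.305849413119148
pry 847 [ 0.47963219 -0.19156512  0.01289236] [13.47451591 23.02450311]
blank 127 0.0030076281120980097 0.030752543291662462 84.384323943963
t 18.62 tcp [ 0.6189 -0.2787  0.2279] rpy [-1.7989e+02 -5.0000e-02  8.2340e+01] F [ 0.5  0.7 -0.3] w 0.0551 0.0
```

Everything checks out. The board stands in the middle compartment with a slight lean, its top at 83 mm, so the lower edge is on the floor. The cover is 19° past upright, the pry is flat, the blank is in place, and the arm is clear.

```bash
python3 -c "
from plant import finish_job;print(finish_job())"
```

```text
the job is handed in; nothing more can be done
None
```

The job is handed in at about 19 s of the 66 s allowed, but `finish_job` gave no verdict and I viewed 11 pictures, one over the limit of 10. By my last camera measurements the cover stands about 19° past upright, the pry tool lies flat, the board stands leaning slightly in the rack's middle compartment, and the blank card is still in its guides. I never re-measured the tin, bottle and screwdriver.

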